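Make up two gel kits

TASK

Make up the two gel kits from the stock scattered on the bench. The long tray gets the long comb in its longer compartment and the squat jar in its shorter one; the square tray gets the short comb in the compartment that fills its whole near half, the small bottle in the narrower of the two far compartments and the lidded tube box in the wider one. Everything lies flat or stands upright on the floor of its compartment, and the beaker and the tube rack stay where they are.

Things in the scene. Friction and masses are not known exactly. Their poses are not given: they have to be found in the camera images.
- long_comb: the longer gel comb of white plastic lying flat: a plate 100 x 34 x 6 mm, 10 teeth along one long edge, with an upright finger tab in its middle, 56 mm long, 12 mm thick, its top 44 mm above the underside. Origin: centre of the underside, midway under the tab. x runs along the comb and the tab, y across them to the teeth, z up.
- short_comb: the shorter gel comb of white plastic lying flat: a plate 56 x 34 x 6 mm, 5 teeth along one long edge, with an upright finger tab in its middle, 40 mm long, 12 mm thick, its top 44 mm above the underside. Origin: centre of the underside, midway under the tab. x runs along the comb and the tab, y across them to the teeth, z up.
- bottle: small upright white plastic bottle with a narrow blue cap, body 42 mm in diameter (straight from 5 to 53 mm above the underside, narrowing above), 95 mm tall with the cap. Origin: centre of the underside, z up.
- jar: squat upright amber jar with a white cap, 56 mm in diameter over body and cap alike, 58 mm tall; the cap is the top 18 mm and does not come off. Origin: centre of the underside, z up.
- tube_box: small upright box, grey with a white lid that does not come off, 44 mm (x) by 56 mm (y), 50 mm tall, with a small white latch standing 2 mm out of the middle of its -y face. Origin: centre of the underside, z up.
- long_tray: Fixed aluminium tray; floor, walls, dividers 4 mm thick, rims 14 mm above the bench. Origin: centre of the underside; x away from the robot, y to its left (within 0.3 rad), z up. 88 (x) by 228 (y) mm. Longer compartment (long comb, laid along y): 80 x 136 mm, centre at x 0, y -42 mm. Shorter one (jar): 80 x 80 mm, centre at x 0, y +70 mm.
- square_tray: Fixed aluminium tray; floor, walls, dividers 4 mm thick, rims 14 mm above the bench. Origin: centre of the underside; x away from the robot, y to its left (within 0.3 rad), z up. 140 (x) by 150 (y) mm. Compartments: near (short comb, along y): 64 x 142 mm, centre x -34, y 0 mm. Far narrow (bottle): 64 x 58, centre x +34, y +42. Far wide (tube box, its 56 mm along y): 64 x 80, centre x +34, y -31.
- beaker: bystander: open translucent plastic beaker, 64 mm across the rim, 80 mm tall. Origin: centre of the underside.
- tube_rack: bystander: low white rack with two rows of holes and a few tubes, 90 mm (x) by 45 mm (y), 51 mm tall. Origin: centre of the underside.
Mind the look-alikes: they are no part of the job. Leave any blue or brown look-alike of the jar alone.

How it is judged:
By the outcome, as a careful person would: the job done as asked, in the order asked, and still so for the second after the job is handed in, with the robot touching nothing.
It also fails if it takes over 122 s, if anything falls off the work surface, if the arm or the gripper's body presses on something with over 40 N, if the wrist force passes 120 N, or if a joint passes its speed limit or range.

ROBOT

A 6-joint arm with a two-finger parallel gripper is mounted at the origin on the work surface. World frame = base frame: x ahead of the robot, y to its left, z up, the work surface at z = 0. Lengths are in m, angles in degrees, forces in N, time in s.
With the tool pointing down it reaches from about 0.275 to 0.85 m from the base axis. Payload 5.2 kg.
Tool frame: the origin (TCP) lies midway between the tips of the shut fingers; the grasp point (between the pads) lies 19 mm behind it; z points along the fingers, y is the line along which they close (so a half turn about z gives the same grasp; the last joint's range is limited). The gripper opens to 85 mm and grips with 20 to 120 N. Pads are 22 mm wide; open, the fingers measure 114 mm over their backs; the gripper's body (76 mm by 85 mm) begins 54 mm behind the grasp point. The pads swing forward as they close: fully open they stand 13 mm farther back than shut.
Start: joints at [-11.62, 14.817, 87.949, -0, 77.235, -11.62], TCP at [0.55, 0, 0.231] pointing down, gripper open.
Joint ranges: [-179.93, 179.93], [-52.35, 119.4], [10.71, 147.94], [-69.91, 249.91], [12.55, 155.21], [-178.61, 178.61]. Speed limits (degrees/s): [147.25, 147.25, 180, 180, 180, 180].

INTERFACE

Orientations are given as a 3x3 rotation matrix whose columns are the frame's x, y, z axes.
In Python, from plant import env gives the robot as it stands.
- The arm moves only by the tool step_arm, never from a script. Its argument "steps" is a list of rows, each an object with "rot": the turn, a rotation vector about the tool's x, y, z in rad, a list of three; "linear": the shift along the tool's x, y, z in mm, a list of three; "grip": the finger opening in mm, from 0 to 85.4. A call has 1 to 10 rows; each row shifts and turns the commanded pose from where the row before left it, along the tool's axes as they then stand; what a row does not reach is not made up. A row lasts 1/10 s, in which the tool goes at most 50 mm and 8.59 degrees, less where a joint would pass 70% of its speed; a pose out of reach is approached as far as the arm can. A call with a gripper value outside its range is refused whole. The fingers move at their own pace and stop on an object; the grip force is fixed at half the most. Time passes only in rows, so rows that do not move let the fingers close. It gives the time, the measured TCP pose, the force, the opening and the grip force at its end, in the units of the state.
- env.get_obs(): the state, without advancing time (a new reading comes with each control period).
- env.grab_frame(name): name is "scene" or "side" or "wrist"; returns a dict with "image" (480x640x3 uint8, red, green, blue), "fx", "fy", "cx", "cy" (pixels), "D" ([k1, k2, p1, p2, k3] as OpenCV has them; the pictures are not rectified), "R" (3x3) and "t" (3): a world point X has camera coordinates R X + t; the wrist camera has in their place "tool_from_camera" (4x4, takes a point from camera to tool coordinates, whose origin is the TCP and whose axes are the flange's). Camera axes: x right, y down, z forward; pixel columns grow to the right and rows downward; lengths in m; the calibration is good to about 2 mm. A picture is of the moment at which its call begins: read the wrist's pose just before it. There is no depth.
- env.hand_in(): hands the job in; it is judged then, once.
Trained networks look in a picture, given as the dict that the camera call returned (one of the last four; its "shot" number tells which), for a name from the list of things; names that differ only in an ending like _2 or _b are one class to them, and where a whole thing is asked for, a point or a joint stands for the part that bears it (a point fixed in the world has none). Each returns a list of dicts, best first, with "confidence" (0 to 1); they miss things now and then, are a little off and sometimes report something else, mostly with a low value. They report only what shows in the picture. A call takes as long as a camera call. They do not tell look-alikes from the thing itself.
- env.cut_out(picture, name): "region" (480x640 bool, what is visible of it) and "bbox" ([left, top, right, bottom] in pixels, round what is visible of it).
The state is a dict: "time": time; "joints": joint angles; "joint_velocities": joint speeds; "joint_efforts": joint torques, N m; "tool_pos": TCP position; "tcp_rot": TCP orientation; "contact_force": force on the tool from outside, world axes, zero at the start; "torque": the same for the moment, N m; "gripper_width": finger opening in m; "grasp_force": force on a finger pad.
Only numpy, scipy, OpenCV 4.12 (cv2) and the standard library are available. Lean on these libraries where they do the work, as an engineer would, in place of code of your own. Each camera call takes 0.05 s, during which the arm holds its last target. There are 200 camera calls.

## Working session

There is one attempt and no reset: what is moved stays moved. The work goes in short steps, Python scripts to look and compute and a tool call to move; the robot and the scene stay as the last step left them, time stands still between calls to the robot, and variables do not carry over. Pictures are saved under pics/ and viewed, at most 14 in all, crops included, and the job is handed in when it is done.

Besides the shell and the picture viewer there is one more tool, called after "Request:" as a command line: name --argument value ..., lists and objects as JSON in quotes. step_arm: Moves the arm, as the interface text tells. Its arguments: {"type":"object","properties":{"steps":{"type":"array"}},"required":["steps"]}

```bash
mkdir -p pics; ls
cat > h.py <<'E'
import numpy as np, cv2
from plant import env
np.set_printoptions(precision=4,suppress=True)
NAMES=["long_comb","short_comb","bottle","jar","tube_box","long_tray","square_tray","beaker","tube_rack"]
def cam(f):
    K=np.array([[f["fx"],0,f["cx"]],[0,f["fy"],f["cy"]],[0,0,1]]);return K,np.array(f["D"],float)
def Rt(f,obs=None):
    if "R" in f: return np.array(f["R"]),np.array(f["t"])
    T=np.eye(4);T[:3,:3]=np.array(obs["tcp_rot"]);T[:3,3]=obs["tool_pos"]
    C=np.linalg.inv(T@np.array(f["tool_from_camera"]));return C[:3,:3],C[:3,3]
def back(f,px,z,obs=None):
    K,D=cam(f);R,t=Rt(f,obs)
    u=cv2.undistortPoints(np.array(px,float).reshape(-1,1,2),K,D).reshape(-1,2)
    d=np.c_[u,np.ones(len(u))]@R;c=-R.T@t
    return c+d*((z-c[2])/d[:,2])[:,None]
def proj(f,X,obs=None):
    K,D=cam(f);R,t=Rt(f,obs)
    return cv2.projectPoints(np.array(X,float).reshape(-1,1,3),cv2.Rodrigues(R)[0],t,K,D)[0].reshape(-1,2)
def save(n,im): cv2.imwrite("pics/"+n+".png",np.ascontiguousarray(im[:,:,::-1]))
E
python3 - <<'E'
from h import *
o=env.get_obs();print(o["time"],o["tool_pos"],o["tcp_rot"],o["gripper_width"])
for n in ["scene","side","wrist"]:
    o=env.get_obs();f=env.grab_frame(n);save(n+"0",f["image"])
    for k in NAMES:
        for r in env.cut_out(f,k):
            m=r["region"];ys,xs=np.nonzero(m)
            print(n,k,round(r["confidence"],2),r["bbox"],m.sum(),back(f,[[xs.mean(),ys.mean()]],0.0,o)[0][:2])
    if n=="wrist":print(f["tool_from_camera"])
print(env.get_obs()["time"])
E
```

```text
pics
0.0 [0.5495 0.0001 0.2305] [[ 0.      1.     -0.0018]
 [ 1.     -0.      0.0004]
 [ 0.0004 -0.0018 -1.    ]] 0.08544365145653193
scene long_comb 0.88 [263.4, 199.0, 283.7, 232.6] 510 [ 0.4235 -0.1343]
scene short_comb 0.57 [358.3, 231.4, 376.3, 257.8] 304 [0.4144 0.122 ]
scene bottle 0.76 [423.8, 226.0, 446.9, 255.3] 461 [0.3535 0.2734]
scene jar 0.82 [231.8, 140.5, 255.0, 168.3] 518 [ 0.2473 -0.3058]
scene jar 0.76 [176.5, 175.9, 202.1, 209.6] 624 [ 0.4208 -0.3777]
scene jar 0.63 [224.0, 166.9, 245.8, 200.5] 539 [ 0.3497 -0.2797]
scene tube_box 0.92 [306.3, 216.9, 334.4, 245.4] 623 [ 0.4159 -0.0084]
scene long_tray 0.96 [300.2, 288.0, 410.1, 356.8] 3957 [0.6213 0.1529]
scene square_tray 0.67 [184.4, 238.9, 267.7, 316.6] 3556 [ 0.6201 -0.1838]
scene beaker 0.66 [142.2, 193.2, 168.1, 232.5] 759 [ 0.5123 -0.4308]
scene tube_rack 0.65 [454.4, 299.3, 487.1, 344.7] 1108 [0.532  0.3957]
side long_comb 0.59 [313.0, 279.3, 355.3, 319.5] 750 [ 0.4279 -0.1342]
side short_comb 0.65 [277.3, 207.4, 301.6, 228.7] 372 [0.4244 0.1325]
side bottle 0.68 [248.7, 155.3, 267.2, 193.1] 507 [0.392  0.
[... 770 characters left out ...]
[284.1, 129.5, 319.3, 157.5] 801 [0.5549 0.4182]
wrist long_comb 0.91 [193.7, 298.4, 245.0, 344.1] 1469 [ 0.4491 -0.1245]
wrist short_comb 0.61 [121.0, 47.9, 197.4, 86.0] 2789 [0.4185 0.1219]
wrist short_comb 0.39 [308.6, 304.8, 463.6, 437.6] 14576 [ 0.617  -0.1884]
wrist bottle 0.31 [308.9, 303.6, 464.0, 439.1] 14791 [ 0.6169 -0.1879]
wrist tube_box 0.61 [141.8, 175.4, 221.0, 260.6] 4373 [ 0.4232 -0.0114]
wrist long_tray 0.67 [343.8, 3.9, 461.7, 172.6] 17586 [0.6272 0.1096]
wrist square_tray 0.78 [309.8, 299.8, 464.4, 439.9] 14717 [ 0.6169 -0.1881]
[[-0.0012 -0.9531 -0.3026  0.0778]
 [ 1.     -0.0009 -0.001   0.0011]
 [ 0.0007 -0.3026  0.9531 -0.1436]
 [ 0.      0.      0.      1.    ]]
1.5
```

Run:
```python
import cv2
a=cv2.imread("pics/scene0.png");cv2.imwrite("pics/scene0c.png",cv2.resize(a[120:370,130:510],None,fx=2.1,fy=2.1,interpolation=cv2.INTER_CUBIC))
a=cv2.imread("pics/side0.png");cv2.imwrite("pics/side0c.png",cv2.resize(a[120:430,230:490],None,fx=1.9,fy=1.9,interpolation=cv2.INTER_CUBIC))
```

```text
(no output)
```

View pics/scene0c.png

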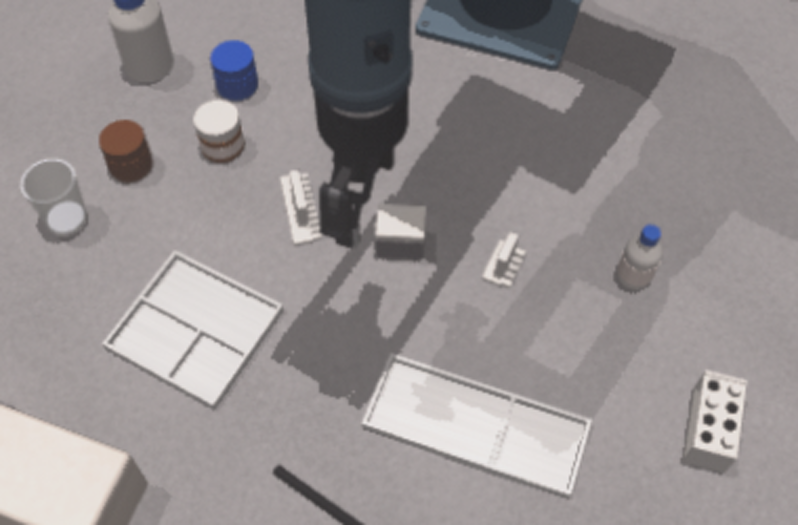

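View pics/side0c.png

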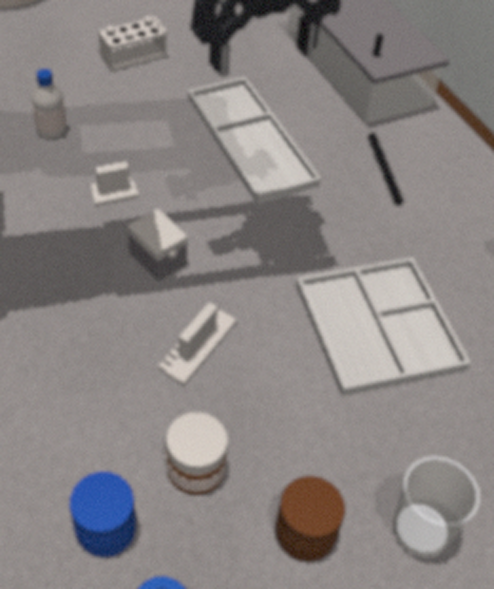

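View pics/wrist0.png

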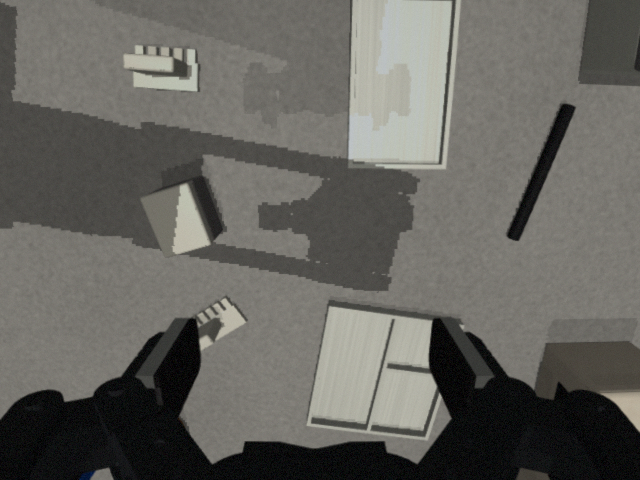

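The jar candidates in the scene picture are blue (243,154), brown (189,192), and the one with a white cap over amber (235,184). The white-capped amber one fits the description. The bottle candidates are the small one at (435,243) and a larger blue-capped one at about (197,140), which is left alone. Next I'll confirm both in one crop and fit all the poses.

```bash
cat >> h.py <<'E'
from scipy.optimize import minimize
def box(x0,x1,y0,y1,z0,z1): return np.array([[x,y,z] for x in(x0,x1) for y in(y0,y1) for z in(z0,z1)])
def cyl(*rz):
    a=np.linspace(0,2*np.pi,24,endpoint=False)
    return np.concatenate([np.c_[r*np.cos(a),r*np.sin(a),0*a+z] for r,z in rz])
M=1e-3
PARTS=dict(
 long_comb=[box(-50,50,-17,17,0,6),box(-28,28,-6,6,0,44)],
 short_comb=[box(-28,28,-17,17,0,6),box(-20,20,-6,6,0,44)],
 bottle=[cyl((21,0),(21,53)),cyl((21,53),(12,70)),cyl((11,68),(11,95))],
 jar=[cyl((28,0),(28,58))],
 tube_box=[box(-22,22,-28,28,0,50)],
 long_tray=[box(-44,44,-114,114,0,14)], square_tray=[box(-70,70,-75,75,0,14)])
def render(name,p,f,o,s=4):
    im=np.zeros((480*s,640*s),np.uint8) if False else None
    c,si=np.cos(p[2]),np.sin(p[2]);R=np.array([[c,-si,0],[si,c,0],[0,0,1]])
    im=np.zeros((480,640),np.uint8)
    for P in PARTS[name]:
        q=proj(f,P*M@R.T+[p[0],p[1],p[3] if len(p)>3 else 0],o).astype(np.float32)
        cv2.fillConvexPoly(im,np.round(cv2.convexHull(q)*16).astype(np.int32),255,cv2.LINE_AA,4)
    return im/255.
def fit(name,views,p0,yaws=(0,)):
    """views: list of (frame,obs,mask)"""
    def cost(p):
        s=0
        for f,o,m in views:
            r=render(name,p,f,o);s+=np.abs(r-m).sum()/m.sum()
        return s
    best=None
    for y in yaws:
        p=[p0[0],p0[1],y]
        S=np.array([p,[p[0]+.012,p[1],y],[p[0],p[1]+.012,y],[p[0],p[1],y+.2]])
        r=minimize(cost,p,method="Nelder-Mead",options=dict(initial_simplex=S,xatol=1e-4,fatol=1e-4,maxiter=250))
        if best is None or r.fun<best.fun: best=r
    return best.x,best.fun/len(views)
E
cat > loc.py <<'E'
from h import *
import pickle
G=dict(long_comb=(.435,-.13),short_comb=(.418,.125),bottle=(.36,.285),jar=(.365,-.265),tube_box=(.425,-.005),long_tray=(.625,.15),square_tray=(.62,-.186))
V={k:[] for k in G}
for n in ["scene","side","wrist"]:
    o=env.get_obs();f=env.grab_frame(n)
    for k,g in G.items():
        if n=="wrist" and k not in("short_comb","tube_box"): continue
        R=env.cut_out(f,k); q=proj(f,[[*g,.02]],o)[0]
        R=[(np.hypot(*(np.array([(r["bbox"][0]+r["bbox"][2])/2,(r["bbox"][1]+r["bbox"][3])/2])-q)),r) for r in R]
        R=[x for x in R if x[0]<40]
        if R:
            V[k].append((f,o,min(R,key=lambda x:x[0])[1]["region"].astype(float)))
pickle.dump(V,open("V.pkl","wb"))
for k,g in G.items():
    yy={"tray":(0,),"comb":(0,.8,1.57,2.4),"box":(0,.5,1,-.5)}.get(k.split("_")[-1],(0,))
    p,c=fit(k,V[k],g,yy);print(k,len(V[k]),p,round(np.degrees(p[2]),1),"cost",round(c,3))
    for v in V[k]:
        pp,c=fit(k,[v],p[:2],(p[2],));print("   ",pp,round(c,3))
print(env.get_obs()["time"])
E
python3 loc.py
python3 - <<'E'
import cv2,numpy as np
a=cv2.imread("pics/scene0.png");b=cv2.imread("pics/side0.png")
r=lambda i,s:cv2.resize(i,s,interpolation=cv2.INTER_CUBIC)
cv2.imwrite("pics/id.png",np.hstack([r(a[115:215,165:265],(390,390)),r(a[215:265,415:465],(390,390))]))
E
```

```text
long_comb 2 [ 0.4279 -0.1346  0.5787] 33.2 cost 0.179
    [ 0.4273 -0.1329  0.55  ] 0.153
    [ 0.4285 -0.1362  0.6064] 0.147
short_comb 3 [ 0.4213  0.1216 -0.1021] -5.8 cost 0.199
    [ 0.4176  0.1227 -0.0703] 0.17
    [ 0.4209  0.1194 -0.0649] 0.249
    [ 0.4221  0.1211 -0.1076] 0.139
bottle 2 [ 0.3823  0.2709 -0.1782] -10.2 cost 0.195
    [ 0.3788  0.2709 -0.0971] 0.216
    [ 0.3829  0.2704 -0.0854] 0.154
jar 2 [ 0.3709 -0.2661  0.0485] 2.8 cost 0.105
    [ 0.3713 -0.2645  0.1094] 0.125
    [ 0.371  -0.2671  0.1623] 0.076
tube_box 3 [ 0.4319 -0.0034  0.28  ] 16.0 cost 0.136
    [ 0.4297 -0.0028  0.2954] 0.139
    [ 0.4327 -0.0052  0.1482] 0.118
    [ 0.4333 -0.0039  0.366 ] 0.108
long_tray 2 [ 0.6236  0.1503 -0.0157] -0.9 cost 0.06
    [ 0.6231  0.1517 -0.0196] 0.056
    [ 0.624   0.149  -0.0147] 0.058
square_tray 2 [ 0.6216 -0.1838 -0.1555] -8.9 cost 0.048
    [ 0.621  -0.1835 -0.1471] 0.037
    [ 0.6223 -0.1844 -0.1666] 0.054
2.45
```

View pics/id.png

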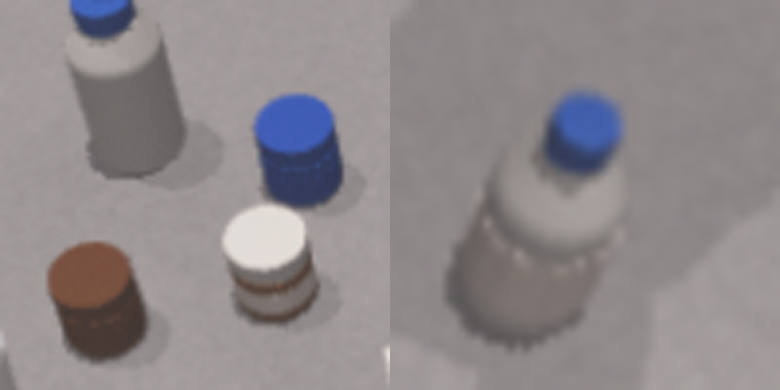

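The crop shows the white-capped amber jar at scene (235,184), and the small bottle at (436,243), which is clearly smaller than the other blue-capped one. I'll start with the long comb.

Request:
step_arm --steps '[{"rot": [0, 0, 0], "linear": [-34, -30, 0], "grip": 60}, {"rot": [0, 0, 0], "linear": [-34, -30, 10], "grip": 60}, {"rot": [0, 0, 0], "linear": [-34, -30, 10], "grip": 60}, {"rot": [0, 0, 0], "linear": [-33, -31, 10], "grip": 60}, {"rot": [0, 0, 0.145], "linear": [0, 0, 0], "grip": 60}, {"rot": [0, 0, 0.145], "linear": [0, 0, 0], "grip": 60}, {"rot": [0, 0, 0.145], "linear": [0, 0, 0], "grip": 60}, {"rot": [0, 0, 0.145], "linear": [0, 0, 0], "grip": 60}, {"rot": [0, 0, 0.145], "linear": [0, 0, 0], "grip": 60}, {"rot": [0, 0, 0.145], "linear": [0, 0, 0], "grip": 60}]'

```text
time: 3.45
tool_pos: [0.429, -0.1351, 0.2014]
tcp_rot: [[0.768, 0.64, 0.0], [0.64, -0.768, -0.0], [0.0, 0.0, -1.0]]
contact_force: [0.2, 1.2, 0.7]
gripper_width: 0.0603
grasp_force: 0.0
```

```bash
cat > look.py <<'E'
from h import *
import sys
def delta(o,xy,z,ytool):
    """tool-frame shift (mm) and turn (rad about tool z) to get TCP to xy,z with tool y along world angle ytool (mod pi)"""
    R=np.array(o["tcp_rot"]);d=R.T@(np.array([*xy,z])-o["tool_pos"])*1e3
    a=np.arctan2(R[1,1],R[0,1]);t=-((ytool-a+np.pi/2)%np.pi-np.pi/2)
    print("t",round(o["time"],2),"tcp",o["tool_pos"],"ytool",round(np.degrees(a),1),"q6",round(o["joints"][5],1),"| shift first",d.round(1),"turn",round(t,3),"w",round(o["gripper_width"]*1e3,1),"gf",round(o["grasp_force"],1),"F",np.round(o["contact_force"],1))
def wristfit(k,g,yaws,name=None):
    env_o=env.get_obs();f=env.grab_frame("wrist")
    if name: save(name,f["image"])
    q=proj(f,[[*g,.02]],env_o)[0]
    for r in env.cut_out(f,k):
        b=r["bbox"];d=np.hypot((b[0]+b[2])/2-q[0],(b[1]+b[3])/2-q[1])
        p,c=fit(k,[(f,env_o,r["region"].astype(float))],g,yaws) if d<50 else (None,None)
        print(k,round(r["confidence"],2),b,"expected",q,"->",p,c)
E
python3 - <<'E'
from look import *
wristfit("long_comb",(.428,-.1345),(.58,),"w1")
delta(env.get_obs(),(.428,-.1345),.015,np.radians(33.2-90))
E
```

```text
long_comb 0.58 [290.5, 154.7, 345.4, 262.7] expected [312.7096 217.6606] -> [ 0.4292 -0.135   0.5728] 0.10339464549705489
t 3.55 tcp [ 0.429  -0.135   0.2014] ytool -49.9 q6 18.2 | shift first [ -0.5  -1.1 186.4] turn 0.12 w 59.9 gf 0.0 F [ 0.9 -0.2  0.4]
```

View pics/w1.png

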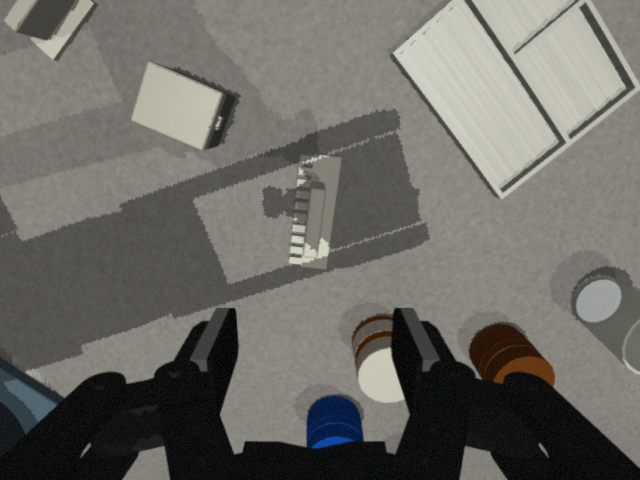

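The wrist picture shows the comb at about (318,212) under the open fingers, with its tab running along the image column, matching the fit. Descend and grip.

Request:
step_arm --steps '[{"rot": [0, 0, 0.127], "linear": [0, 0, 40], "grip": 50}, {"rot": [0, 0, 0], "linear": [0, 0, 45], "grip": 50}, {"rot": [0, 0, 0], "linear": [0, 0, 45], "grip": 50}, {"rot": [0, 0, 0], "linear": [0, 0, 35], "grip": 50}, {"rot": [0, 0, 0], "linear": [0, 0, 20], "grip": 50}, {"rot": [0, 0, 0], "linear": [0, 0, 0], "grip": 30}, {"rot": [0, 0, 0], "linear": [0, 0, 0], "grip": 0}, {"rot": [0, 0, 0], "linear": [0, 0, 0], "grip": 0}, {"rot": [0, 0, 0], "linear": [0, 0, 0], "grip": 0}, {"rot": [0, 0, 0], "linear": [0, 0, 0], "grip": 0}]'

```text
time: 4.55
tool_pos: [0.43, -0.1355, 0.0175]
tcp_rot: [[0.84, 0.543, 0.002], [0.543, -0.84, -0.002], [0.001, 0.003, -1.0]]
contact_force: [0.4, 0.8, 4.0]
gripper_width: 0.0112
grasp_force: 60.0
```

```bash
cat >> look.py <<'E'
TR=dict(long_tray=(.6236,.1503,-.0157),square_tray=(.6216,-.1838,-.1555))
def dest(t,x,y):
    p=TR[t];c,s=np.cos(p[2]),np.sin(p[2]);return (p[0]+(c*x-s*y)*M,p[1]+(s*x+c*y)*M)
E
python3 - <<'E'
from look import *
d=dest("long_tray",0,-42);print(d);delta(env.get_obs(),d,.1,TR["long_tray"][2])
E
```

```text
(np.float64(0.6229406270889172), np.float64(0.10830517618367555))
t 4.55 tcp [ 0.43   -0.1355  0.0175] ytool -57.1 q6 25.4 | shift first [294.6 -99.7 -82.3] turn -0.981 w 11.2 gf 60.0 F [0.4 0.8 4. ]
```

Request:
step_arm --steps '[{"rot": [0, 0, 0], "linear": [0, 0, -35], "grip": 0}, {"rot": [0, 0, 0], "linear": [0, 0, -45], "grip": 0}, {"rot": [0, 0, 0], "linear": [37, -12, 0], "grip": 0}, {"rot": [0, 0, 0], "linear": [37, -12, 0], "grip": 0}, {"rot": [0, 0, 0], "linear": [37, -12, 0], "grip": 0}, {"rot": [0, 0, 0], "linear": [37, -12, 0], "grip": 0}, {"rot": [0, 0, 0], "linear": [37, -13, 0], "grip": 0}, {"rot": [0, 0, 0], "linear": [37, -13, 0], "grip": 0}, {"rot": [0, 0, 0], "linear": [37, -13, 0], "grip": 0}, {"rot": [0, 0, 0], "linear": [36, -13, 0], "grip": 0}]'

```text
time: 5.55
tool_pos: [0.6233, 0.1107, 0.0968]
tcp_rot: [[0.84, 0.543, 0.001], [0.543, -0.84, -0.0], [0.001, 0.0, -1.0]]
contact_force: [0.2, -1.3, -0.8]
gripper_width: 0.0113
grasp_force: 59.2
```

Request:
step_arm --steps '[{"rot": [0, 0, -0.14], "linear": [0, 0, 0], "grip": 0}, {"rot": [0, 0, -0.14], "linear": [0, 0, 0], "grip": 0}, {"rot": [0, 0, -0.14], "linear": [0, 0, 0], "grip": 0}, {"rot": [0, 0, -0.14], "linear": [0, 0, 0], "grip": 0}, {"rot": [0, 0, -0.14], "linear": [0, 0, 0], "grip": 0}, {"rot": [0, 0, -0.14], "linear": [0, 0, 0], "grip": 0}, {"rot": [0, 0, -0.14], "linear": [0, 0, 0], "grip": 0}, {"rot": [0, 0, 0], "linear": [0, 0, 0], "grip": 0}]'

```text
time: 6.35
tool_pos: [0.6224, 0.1092, 0.0967]
tcp_rot: [[0.015, 1.0, 0.0], [1.0, -0.015, 0.0], [0.0, 0.0, -1.0]]
contact_force: [0.3, 1.1, -1.2]
gripper_width: 0.011
grasp_force: 59.2
```

Run:
```python
from look import *
o=env.get_obs();f=env.grab_frame("wrist")
im=f["image"].copy()
p=TR["long_tray"];c,s=np.cos(p[2]),np.sin(p[2]);R=np.array([[c,-s,0],[s,c,0],[0,0,1]])
for x0,x1,y0,y1 in [(-44,44,-114,114),(-40,40,-110,26),(-40,40,30,110)]:
    P=np.array([[x0,y0,14],[x1,y0,14],[x1,y1,14],[x0,y1,14]])*M@R.T+[p[0],p[1],0]
    cv2.polylines(im,[np.round(proj(f,P,o)).astype(np.int32)],True,(255,0,0),1)
save("w2",im)
d=dest("long_tray",0,-42);delta(env.get_obs(),d,.0215,p[2])
```

```text
t 6.4 tcp [0.6225 0.1091 0.0967] ytool -1.1 q6 1.0 | shift first [-0.8  0.4 75.2] turn -0.004 w 10.7 gf 59.2 F [-0.6  0.1 -0.8]
```

View pics/w2.png

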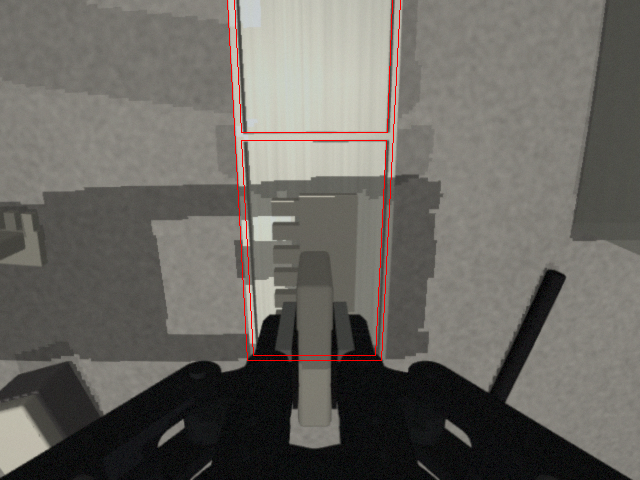

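The overlay lines up with the tray, divider at row 135, and the comb hangs inside the compartment outline. Lower and release.

Request:
step_arm --steps '[{"rot": [0, 0, 0], "linear": [0, 0, 25], "grip": 0}, {"rot": [0, 0, 0], "linear": [0, 0, 25], "grip": 0}, {"rot": [0, 0, 0], "linear": [0, 0, 15], "grip": 0}, {"rot": [0, 0, 0], "linear": [0, 0, 7], "grip": 0}, {"rot": [0, 0, 0], "linear": [0, 0, 3], "grip": 0}, {"rot": [0, 0, 0], "linear": [0, 0, 0], "grip": 15}, {"rot": [0, 0, 0], "linear": [0, 0, 0], "grip": 30}, {"rot": [0, 0, 0], "linear": [0, 0, 0], "grip": 30}, {"rot": [0, 0, 0], "linear": [0, 0, 0], "grip": 30}, {"rot": [0, 0, 0], "linear": [0, 0, -25], "grip": 30}]'

```text
time: 7.4
tool_pos: [0.6199, 0.1091, 0.0435]
tcp_rot: [[0.017, 1.0, -0.007], [1.0, -0.017, 0.0], [-0.0, -0.007, -1.0]]
contact_force: [-0.2, -0.1, -0.7]
gripper_width: 0.0299
grasp_force: 0.0
```

Run:
```python
from look import *
delta(env.get_obs(),(.371,-.266),.2,0)
```

```text
t 7.4 tcp [0.6199 0.1091 0.0435] ytool -1.0 q6 0.8 | shift first [-379.3 -243.4 -154.9] turn -0.017 w 29.9 gf 0.0 F [-0.2 -0.1 -0.7]
```

Request:
step_arm --steps '[{"rot": [0, 0, 0], "linear": [0, 0, -45], "grip": 30}, {"rot": [0, 0, 0], "linear": [0, 0, -45], "grip": 60}, {"rot": [0, 0, 0], "linear": [-38, -24, -8], "grip": 85}, {"rot": [0, 0, 0], "linear": [-38, -24, -8], "grip": 85}, {"rot": [0, 0, 0], "linear": [-38, -24, -8], "grip": 85}, {"rot": [0, 0, 0], "linear": [-38, -24, -8], "grip": 85}, {"rot": [0, 0, 0], "linear": [-38, -24, -8], "grip": 85}, {"rot": [0, 0, 0], "linear": [-38, -24, -8], "grip": 85}, {"rot": [0, 0, 0], "linear": [-38, -24, -8], "grip": 85}, {"rot": [0, 0, 0], "linear": [-38, -24, -8], "grip": 85}]'

```text
time: 8.4
tool_pos: [0.4242, -0.1928, 0.2011]
tcp_rot: [[0.017, 1.0, 0.001], [1.0, -0.017, -0.001], [-0.001, 0.001, -1.0]]
contact_force: [0.8, -1.0, 0.6]
gripper_width: 0.0849
grasp_force: 0.0
```

Request:
step_arm --steps '[{"rot": [0, 0, 0], "linear": [-38, -25, 0], "grip": 80}, {"rot": [0, 0, 0], "linear": [-38, -26, 0], "grip": 80}, {"rot": [0, 0, -0.14], "linear": [0, 0, 0], "grip": 80}, {"rot": [0, 0, -0.14], "linear": [0, 0, 0], "grip": 80}, {"rot": [0, 0, -0.14], "linear": [0, 0, 0], "grip": 80}, {"rot": [0, 0, -0.14], "linear": [0, 0, 0], "grip": 80}, {"rot": [0, 0, -0.14], "linear": [0, 0, 0], "grip": 80}, {"rot": [0, 0, -0.14], "linear": [0, 0, 0], "grip": 80}, {"rot": [0, 0, 0], "linear": [0, 0, 0], "grip": 80}]'

```text
time: 9.3
tool_pos: [0.3731, -0.2667, 0.2006]
tcp_rot: [[-0.734, 0.679, 0.0], [0.679, 0.734, -0.0], [-0.001, -0.0, -1.0]]
contact_force: [-0.1, -0.5, 0.4]
gripper_width: 0.0801
grasp_force: 0.0
```

Run:
```python
from look import *
wristfit("jar",(.371,-.266),(0,),"w3")
o=env.get_obs();delta(o,(.371,-.266),.025,np.radians(47))
```

```text
jar 0.88 [277.2, 177.4, 349.0, 262.3] expected [312.205  213.3467] -> [ 0.3716 -0.2664 -0.0135] 0.04444471231115397
jar 0.76 [246.9, 303.3, 316.7, 390.3] expected [312.205  213.3467] -> None None
jar 0.76 [152.2, 110.7, 246.4, 188.1] expected [312.205  213.3467] -> None None
t 9.4 tcp [ 0.3731 -0.2667  0.2005] ytool 46.9 q6 -96.5 | shift first [  2.   -0.9 175.5] turn -0.001 w 80.0 gf 0.0 F [-0.1  0.4 -0.4]
```

View pics/w3.png

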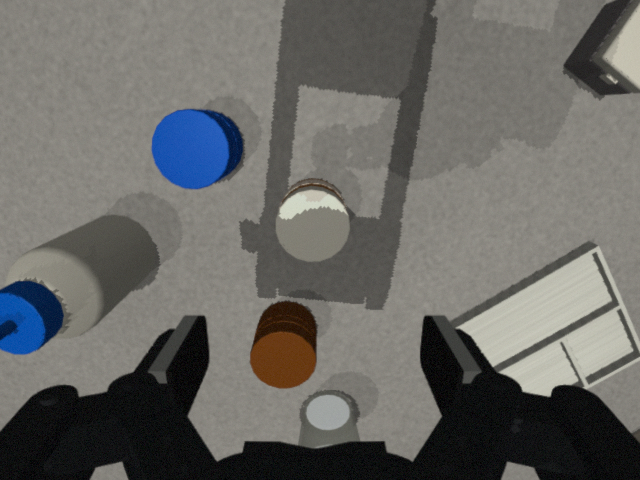

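Jar at (313,220), centred between the fingers; blue at (197,148) and brown at (285,345) are clear of them. Descend and grip.

Request:
step_arm --steps '[{"rot": [0, 0, 0], "linear": [2, -1, 40], "grip": 80}, {"rot": [0, 0, 0], "linear": [0, 0, 45], "grip": 80}, {"rot": [0, 0, 0], "linear": [0, 0, 45], "grip": 80}, {"rot": [0, 0, 0], "linear": [0, 0, 32], "grip": 80}, {"rot": [0, 0, 0], "linear": [0, 0, 20], "grip": 80}, {"rot": [0, 0, 0], "linear": [0, 0, 0], "grip": 65}, {"rot": [0, 0, 0], "linear": [0, 0, 0], "grip": 40}, {"rot": [0, 0, 0], "linear": [0, 0, 0], "grip": 40}, {"rot": [0, 0, 0], "linear": [0, 0, 0], "grip": 40}, {"rot": [0, 0, 0], "linear": [0, 0, 0], "grip": 40}]'

```text
time: 10.4
tool_pos: [0.3714, -0.2666, 0.0192]
tcp_rot: [[-0.733, 0.68, 0.001], [0.68, 0.733, -0.002], [-0.002, -0.0, -1.0]]
contact_force: [0.3, 1.1, -1.5]
gripper_width: 0.0548
grasp_force: 63.3
```

Run:
```python
from look import *
d=dest("long_tray",0,70);print(d);delta(env.get_obs(),d,.12,TR["long_tray"][2])
```

```text
(np.float64(0.6246989548518048), np.float64(0.22029137302720736))
t 10.4 tcp [ 0.3714 -0.2666  0.0192] ytool 47.1 q6 -96.8 | shift first [ 145.3  529.2 -101.2] turn 0.838 w 54.8 gf 63.3 F [ 0.3  1.1 -1.5]
```

Request:
step_arm --steps '[{"rot": [0, 0, 0], "linear": [0, 0, -25], "grip": 40}, {"rot": [0, 0, 0], "linear": [0, 0, -36], "grip": 40}, {"rot": [0, 0, 0], "linear": [0, 0, -40], "grip": 40}, {"rot": [0, 0, 0], "linear": [10, 36, 0], "grip": 40}, {"rot": [0, 0, 0], "linear": [10, 38, 0], "grip": 40}, {"rot": [0, 0, 0], "linear": [10, 38, 0], "grip": 40}, {"rot": [0, 0, 0], "linear": [10, 38, 0], "grip": 40}, {"rot": [0, 0, 0], "linear": [10, 38, 0], "grip": 40}, {"rot": [0, 0, 0], "linear": [10, 38, 0], "grip": 40}, {"rot": [0, 0, 0], "linear": [10, 38, 0], "grip": 40}]'

```text
time: 11.4
tool_pos: [0.4998, -0.0233, 0.1199]
tcp_rot: [[-0.733, 0.68, 0.001], [0.68, 0.733, -0.0], [-0.001, 0.0, -1.0]]
contact_force: [-0.4, 0.4, -1.3]
gripper_width: 0.0542
grasp_force: 64.0
```

Request:
step_arm --steps '[{"rot": [0, 0, 0], "linear": [11, 38, 0], "grip": 40}, {"rot": [0, 0, 0], "linear": [11, 38, 0], "grip": 40}, {"rot": [0, 0, 0], "linear": [11, 38, 0], "grip": 40}, {"rot": [0, 0, 0], "linear": [11, 38, 0], "grip": 40}, {"rot": [0, 0, 0], "linear": [11, 38, 0], "grip": 40}, {"rot": [0, 0, 0], "linear": [11, 38, 0], "grip": 40}, {"rot": [0, 0, 0], "linear": [10, 37, 0], "grip": 40}, {"rot": [0, 0, 0.14], "linear": [0, 0, 0], "grip": 40}, {"rot": [0, 0, 0.14], "linear": [0, 0, 0], "grip": 40}, {"rot": [0, 0, 0.14], "linear": [0, 0, 0], "grip": 40}]'

```text
time: 12.4
tool_pos: [0.6234, 0.2217, 0.1193]
tcp_rot: [[-0.388, 0.922, -0.0], [0.922, 0.388, -0.0], [-0.0, -0.0, -1.0]]
contact_force: [0.9, 0.4, -1.9]
gripper_width: 0.0546
grasp_force: 64.1
```

Request:
step_arm --steps '[{"rot": [0, 0, 0.14], "linear": [0, 0, 0], "grip": 40}, {"rot": [0, 0, 0.14], "linear": [0, 0, 0], "grip": 40}, {"rot": [0, 0, 0.14], "linear": [0, 0, 0], "grip": 40}, {"rot": [0, 0, 0], "linear": [0, 0, 0], "grip": 40}]'

```text
time: 12.8
tool_pos: [0.6235, 0.2211, 0.1196]
tcp_rot: [[0.018, 1.0, 0.0], [1.0, -0.018, 0.0], [0.0, 0.0, -1.0]]
contact_force: [-0.3, -0.3, -0.8]
gripper_width: 0.0547
grasp_force: 64.1
```

Run:
```python
from look import *
d=dest("long_tray",0,70);delta(env.get_obs(),d,.024,TR["long_tray"][2])
```

```text
t 12.8 tcp [0.6235 0.2211 0.1196] ytool -1.1 q6 10.9 | shift first [-0.8  1.2 95.6] turn -0.003 w 54.7 gf 64.1 F [-0.3 -0.3 -0.8]
```

Request:
step_arm --steps '[{"rot": [0, 0, 0], "linear": [-1, 1, 35], "grip": 40}, {"rot": [0, 0, 0], "linear": [0, 0, 32], "grip": 40}, {"rot": [0, 0, 0], "linear": [0, 0, 18], "grip": 40}, {"rot": [0, 0, 0], "linear": [0, 0, 8], "grip": 40}, {"rot": [0, 0, 0], "linear": [0, 0, 3], "grip": 40}, {"rot": [0, 0, 0], "linear": [0, 0, 0], "grip": 58}, {"rot": [0, 0, 0], "linear": [0, 0, 0], "grip": 78}, {"rot": [0, 0, 0], "linear": [0, 0, 0], "grip": 78}, {"rot": [0, 0, 0], "linear": [0, 0, -20], "grip": 78}, {"rot": [0, 0, 0], "linear": [0, 0, -45], "grip": 78}]'

```text
time: 13.8
tool_pos: [0.6219, 0.2195, 0.0856]
tcp_rot: [[0.017, 1.0, -0.008], [1.0, -0.017, -0.001], [-0.001, -0.008, -1.0]]
contact_force: [0.6, 0.6, 0.5]
gripper_width: 0.0781
grasp_force: 0.0
```

Run:
```python
from look import *
delta(env.get_obs(),(.4215,.1215),.2,np.radians(84))
```

```text
t 13.8 tcp [0.6219 0.2195 0.0856] ytool -1.0 q6 10.7 | shift first [-101.5 -199.5 -112.8] turn -1.483 w 78.1 gf 0.0 F [0.6 0.6 0.5]
```

Request:
step_arm --steps '[{"rot": [0, 0, 0], "linear": [-17, -33, -19], "grip": 60}, {"rot": [0, 0, 0], "linear": [-17, -33, -19], "grip": 60}, {"rot": [0, 0, 0], "linear": [-17, -33, -19], "grip": 60}, {"rot": [0, 0, 0], "linear": [-17, -33, -19], "grip": 60}, {"rot": [0, 0, 0], "linear": [-17, -33, -19], "grip": 60}, {"rot": [0, 0, 0], "linear": [-17, -34, -19], "grip": 60}, {"rot": [0, 0, -0.14], "linear": [0, 0, 0], "grip": 60}, {"rot": [0, 0, -0.14], "linear": [0, 0, 0], "grip": 60}, {"rot": [0, 0, -0.14], "linear": [0, 0, 0], "grip": 60}, {"rot": [0, 0, -0.14], "linear": [0, 0, 0], "grip": 60}]'

```text
time: 14.8
tool_pos: [0.4241, 0.1214, 0.2036]
tcp_rot: [[-0.522, 0.853, 0.003], [0.853, 0.522, 0.0], [-0.001, 0.002, -1.0]]
contact_force: [-0.0, -0.3, -0.0]
gripper_width: 0.0602
grasp_force: 0.0
```

Request:
step_arm --steps '[{"rot": [0, 0, -0.14], "linear": [0, 0, 0], "grip": 60}, {"rot": [0, 0, -0.14], "linear": [0, 0, 0], "grip": 60}, {"rot": [0, 0, -0.14], "linear": [0, 0, 0], "grip": 60}, {"rot": [0, 0, -0.14], "linear": [0, 0, 0], "grip": 60}, {"rot": [0, 0, -0.14], "linear": [0, 0, 0], "grip": 60}, {"rot": [0, 0, -0.14], "linear": [0, 0, 0], "grip": 60}, {"rot": [0, 0, -0.08], "linear": [0, 0, 0], "grip": 60}, {"rot": [0, 0, 0], "linear": [0, 0, 0], "grip": 60}]'

```text
time: 15.6
tool_pos: [0.4242, 0.1215, 0.2032]
tcp_rot: [[-0.994, 0.107, 0.002], [0.107, 0.994, 0.0], [-0.002, 0.0, -1.0]]
contact_force: [-0.6, -0.2, -0.1]
gripper_width: 0.0597
grasp_force: 0.0
```

Run:
```python
from look import *
wristfit("short_comb",(.4215,.1215),(-.1,),"w4")
o=env.get_obs();delta(o,(.4215,.1215),.016,np.radians(84))
```

```text
short_comb 0.93 [289.2, 176.3, 331.0, 240.1] expected [313.3556 211.0724] -> [ 0.4223  0.1213 -0.09  ] 0.1418303378041504
t 15.7 tcp [0.4241 0.1215 0.2029] ytool 83.7 q6 -82.3 | shift first [  2.8  -0.3 186.9] turn -0.005 w 59.9 gf 0.0 F [-0.6 -0.2  0.8]
```

View pics/w4.png

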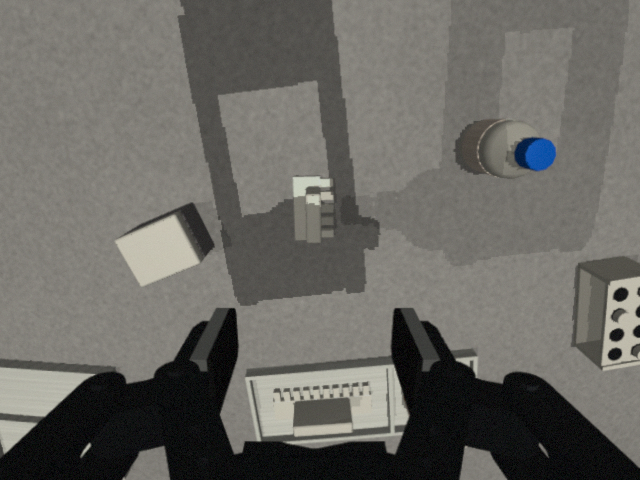

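The short comb is at (313,210), between the fingers with its tab square to them. The long comb lies flat in its compartment at about (322,410). Descend and grip.

Request:
step_arm --steps '[{"rot": [0, 0, 0], "linear": [2, 0, 40], "grip": 50}, {"rot": [0, 0, 0], "linear": [0, 0, 45], "grip": 50}, {"rot": [0, 0, 0], "linear": [0, 0, 45], "grip": 50}, {"rot": [0, 0, 0], "linear": [0, 0, 36], "grip": 50}, {"rot": [0, 0, 0], "linear": [0, 0, 20], "grip": 50}, {"rot": [0, 0, 0], "linear": [0, 0, 0], "grip": 30}, {"rot": [0, 0, 0], "linear": [0, 0, 0], "grip": 0}, {"rot": [0, 0, 0], "linear": [0, 0, 0], "grip": 0}, {"rot": [0, 0, 0], "linear": [0, 0, 0], "grip": 0}, {"rot": [0, 0, 0], "linear": [0, 0, 0], "grip": 0}]'

```text
time: 16.7
tool_pos: [0.4231, 0.1218, 0.0176]
tcp_rot: [[-0.994, 0.108, 0.003], [0.108, 0.994, 0.0], [-0.003, 0.0, -1.0]]
contact_force: [-1.1, 0.3, 6.5]
gripper_width: 0.0113
grasp_force: 59.3
```

Run:
```python
from look import *
d=dest("square_tray",-36,0);print(d);delta(env.get_obs(),d,.1,TR["square_tray"][2])
```

```text
(np.float64(0.5860343681798507), np.float64(-0.17822453291341633))
t 16.7 tcp [0.4231 0.1218 0.0176] ytool 83.8 q6 -82.3 | shift first [-194.6 -280.6  -81.9] turn -1.523 w 11.3 gf 59.3 F [-1.1  0.3  6.5]
```

Request:
step_arm --steps '[{"rot": [0, 0, 0], "linear": [0, 0, -38], "grip": 0}, {"rot": [0, 0, 0], "linear": [0, 0, -44], "grip": 0}, {"rot": [0, 0, 0], "linear": [-22, -31, 0], "grip": 0}, {"rot": [0, 0, 0], "linear": [-22, -31, 0], "grip": 0}, {"rot": [0, 0, 0], "linear": [-22, -31, 0], "grip": 0}, {"rot": [0, 0, 0], "linear": [-22, -31, 0], "grip": 0}, {"rot": [0, 0, 0], "linear": [-22, -31, 0], "grip": 0}, {"rot": [0, 0, 0], "linear": [-22, -31, 0], "grip": 0}, {"rot": [0, 0, 0], "linear": [-22, -31, 0], "grip": 0}, {"rot": [0, 0, 0], "linear": [-22, -31, 0], "grip": 0}]'

```text
time: 17.7
tool_pos: [0.5708, -0.1453, 0.0988]
tcp_rot: [[-0.994, 0.108, 0.001], [0.108, 0.994, -0.0], [-0.001, -0.0, -1.0]]
contact_force: [0.2, 1.0, 0.1]
gripper_width: 0.0113
grasp_force: 58.5
```

Request:
step_arm --steps '[{"rot": [0, 0, 0], "linear": [-19, -32, 0], "grip": 0}, {"rot": [0, 0, 0.135], "linear": [0, 0, 0], "grip": 0}, {"rot": [0, 0, 0.135], "linear": [0, 0, 0], "grip": 0}, {"rot": [0, 0, 0.135], "linear": [0, 0, 0], "grip": 0}, {"rot": [0, 0, 0.135], "linear": [0, 0, 0], "grip": 0}, {"rot": [0, 0, 0.135], "linear": [0, 0, 0], "grip": 0}, {"rot": [0, 0, 0.135], "linear": [0, 0, 0], "grip": 0}, {"rot": [0, 0, 0.135], "linear": [0, 0, 0], "grip": 0}, {"rot": [0, 0, 0.135], "linear": [0, 0, 0], "grip": 0}, {"rot": [0, 0, 0.135], "linear": [0, 0, 0], "grip": 0}]'

```text
time: 18.7
tool_pos: [0.5856, -0.1776, 0.0988]
tcp_rot: [[-0.24, 0.971, 0.0], [0.971, 0.24, -0.0], [-0.0, 0.0, -1.0]]
contact_force: [0.3, -0.2, 0.1]
gripper_width: 0.0109
grasp_force: 58.6
```

Request:
step_arm --steps '[{"rot": [0, 0, 0.135], "linear": [0, 0, 0], "grip": 0}, {"rot": [0, 0, 0.135], "linear": [0, 0, 0], "grip": 0}, {"rot": [0, 0, 0.135], "linear": [0, 0, 0], "grip": 0}, {"rot": [0, 0, 0], "linear": [0, 0, 0], "grip": 0}]'

```text
time: 19.1
tool_pos: [0.5856, -0.1776, 0.0987]
tcp_rot: [[0.158, 0.988, 0.0], [0.988, -0.158, -0.0], [-0.0, 0.0, -1.0]]
contact_force: [-0.5, -0.5, -0.2]
gripper_width: 0.0111
grasp_force: 58.5
```

Run:
```python
from look import *
o=env.get_obs();f=env.grab_frame("wrist")
im=f["image"].copy()
p=TR["square_tray"];c,s=np.cos(p[2]),np.sin(p[2]);R=np.array([[c,-s,0],[s,c,0],[0,0,1]])
for x0,x1,y0,y1 in [(-70,70,-75,75),(-66,-2,-71,71),(2,66,13,71),(2,66,-71,9)]:
    P=np.array([[x0,y0,14],[x1,y0,14],[x1,y1,14],[x0,y1,14]])*M@R.T+[p[0],p[1],0]
    cv2.polylines(im,[np.round(proj(f,P,o)).astype(np.int32)],True,(255,0,0),1)
save("w5",im)
d=dest("square_tray",-36,0);delta(env.get_obs(),d,.022,p[2])
```

```text
t 19.15 tcp [ 0.5856 -0.1776  0.0987] ytool -8.8 q6 -18.5 | shift first [-0.5  0.5 76.7] turn 0.001 w 11.3 gf 58.5 F [ 0.6 -0.1 -0. ]
```

View pics/w5.png

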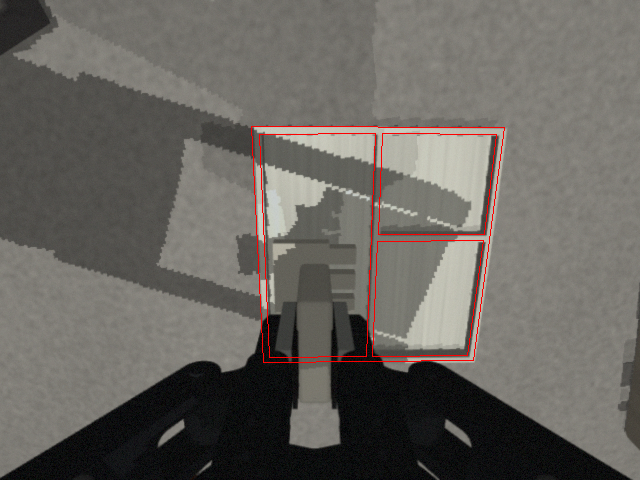

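The square tray outline matches as well, with the comb hanging over the near compartment at about (315,270). Lower and release.

Request:
step_arm --steps '[{"rot": [0, 0, 0], "linear": [0, 0, 25], "grip": 0}, {"rot": [0, 0, 0], "linear": [0, 0, 25], "grip": 0}, {"rot": [0, 0, 0], "linear": [0, 0, 16], "grip": 0}, {"rot": [0, 0, 0], "linear": [0, 0, 7], "grip": 0}, {"rot": [0, 0, 0], "linear": [0, 0, 3], "grip": 0}, {"rot": [0, 0, 0], "linear": [0, 0, 0], "grip": 15}, {"rot": [0, 0, 0], "linear": [0, 0, 0], "grip": 30}, {"rot": [0, 0, 0], "linear": [0, 0, 0], "grip": 30}, {"rot": [0, 0, 0], "linear": [0, 0, 0], "grip": 30}, {"rot": [0, 0, 0], "linear": [0, 0, -25], "grip": 30}]'

```text
time: 20.15
tool_pos: [0.5833, -0.1766, 0.0448]
tcp_rot: [[0.156, 0.988, -0.006], [0.988, -0.156, 0.003], [0.002, -0.006, -1.0]]
contact_force: [0.6, -0.9, 0.3]
gripper_width: 0.0299
grasp_force: 0.0
```

Run:
```python
from look import *
delta(env.get_obs(),(.3825,.2708),.22,TR["square_tray"][2])
```

```text
t 20.15 tcp [ 0.5833 -0.1766  0.0448] ytool -9.0 q6 -18.3 | shift first [ 410.8 -269.3 -172.7] turn -0.001 w 29.9 gf 0.0 F [ 0.6 -0.9  0.3]
```

Request:
step_arm --steps '[{"rot": [0, 0, 0], "linear": [0, 0, -45], "grip": 30}, {"rot": [0, 0, 0], "linear": [0, 0, -45], "grip": 60}, {"rot": [0, 0, 0], "linear": [34, -22, -10], "grip": 75}, {"rot": [0, 0, 0], "linear": [34, -22, -10], "grip": 75}, {"rot": [0, 0, 0], "linear": [34, -22, -10], "grip": 75}, {"rot": [0, 0, 0], "linear": [34, -22, -10], "grip": 75}, {"rot": [0, 0, 0], "linear": [34, -22, -10], "grip": 75}, {"rot": [0, 0, 0], "linear": [34, -22, -10], "grip": 75}, {"rot": [0, 0, 0], "linear": [34, -22, -10], "grip": 75}, {"rot": [0, 0, 0], "linear": [34, -22, -10], "grip": 75}]'

```text
time: 21.15
tool_pos: [0.4535, 0.1198, 0.2183]
tcp_rot: [[0.157, 0.988, 0.001], [0.988, -0.157, 0.0], [0.0, 0.001, -1.0]]
contact_force: [0.8, 0.3, 0.3]
gripper_width: 0.0751
grasp_force: 0.0
```

Request:
step_arm --steps '[{"rot": [0, 0, 0], "linear": [35, -23, 0], "grip": 75}, {"rot": [0, 0, 0], "linear": [35, -23, 0], "grip": 75}, {"rot": [0, 0, 0], "linear": [35, -24, 0], "grip": 75}, {"rot": [0, 0, 0], "linear": [34, -24, 0], "grip": 75}, {"rot": [0, 0, 0], "linear": [0, 0, 0], "grip": 75}]'

```text
time: 21.65
tool_pos: [0.3806, 0.2742, 0.2178]
tcp_rot: [[0.151, 0.989, -0.0], [0.989, -0.151, 0.002], [0.002, -0.0, -1.0]]
contact_force: [0.4, -1.1, -0.5]
gripper_width: 0.0751
grasp_force: 0.0
```

Run:
```python
from look import *
wristfit("bottle",(.3825,.2708),(0,),"w6")
o=env.get_obs();delta(o,(.3825,.2708),.027,TR["square_tray"][2])
```

```text
bottle 0.96 [289.6, 190.6, 344.7, 255.6] expected [316.2898 216.1786] -> [0.3831 0.2692 0.0922] 0.05737324515605059
t 21.75 tcp [0.3827 0.2712 0.2177] ytool -8.8 q6 30.5 | shift first [ -0.4  -0.3 190.7] turn 0.002 w 75.2 gf 0.0 F [-0.3 -0.6 -0.6]
```

View pics/w6.png

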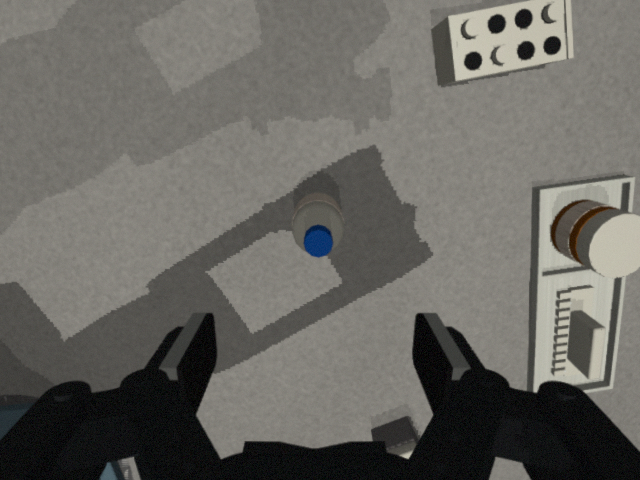

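The bottle is upright and centred between the fingers, cap at (318,240). The jar stands in its compartment at the right. Descend and grip.

Request:
step_arm --steps '[{"rot": [0, 0, 0], "linear": [-2, 0, 40], "grip": 75}, {"rot": [0, 0, 0], "linear": [0, 0, 45], "grip": 75}, {"rot": [0, 0, 0], "linear": [0, 0, 45], "grip": 75}, {"rot": [0, 0, 0], "linear": [0, 0, 40], "grip": 75}, {"rot": [0, 0, 0], "linear": [0, 0, 20], "grip": 75}, {"rot": [0, 0, 0], "linear": [0, 0, 0], "grip": 55}, {"rot": [0, 0, 0], "linear": [0, 0, 0], "grip": 25}, {"rot": [0, 0, 0], "linear": [0, 0, 0], "grip": 25}, {"rot": [0, 0, 0], "linear": [0, 0, 0], "grip": 25}, {"rot": [0, 0, 0], "linear": [0, 0, 0], "grip": 25}]'

```text
time: 22.75
tool_pos: [0.3839, 0.2688, 0.0285]
tcp_rot: [[0.156, 0.988, 0.003], [0.988, -0.156, 0.001], [0.001, 0.002, -1.0]]
contact_force: [0.3, -0.1, 2.5]
gripper_width: 0.0401
grasp_force: 60.9
```

Run:
```python
from look import *
d=dest("square_tray",36,42);print(d);delta(env.get_obs(),d,.13,TR["square_tray"][2])
```

```text
(np.float64(0.6636703434211637), np.float64(-0.14788222996307604))
t 22.75 tcp [0.3839 0.2688 0.0285] ytool -9.0 q6 30.3 | shift first [-367.7  341.7 -101.1] turn -0.001 w 40.1 gf 60.9 F [ 0.3 -0.1  2.5]
```

Request:
step_arm --steps '[{"rot": [0, 0, 0], "linear": [0, 0, -28], "grip": 25}, {"rot": [0, 0, 0], "linear": [0, 0, -36], "grip": 25}, {"rot": [0, 0, 0], "linear": [0, 0, -37], "grip": 25}, {"rot": [0, 0, 0], "linear": [-28, 26, 0], "grip": 25}, {"rot": [0, 0, 0], "linear": [-28, 26, 0], "grip": 25}, {"rot": [0, 0, 0], "linear": [-28, 26, 0], "grip": 25}, {"rot": [0, 0, 0], "linear": [-28, 26, 0], "grip": 25}, {"rot": [0, 0, 0], "linear": [-28, 26, 0], "grip": 25}, {"rot": [0, 0, 0], "linear": [-28, 26, 0], "grip": 25}, {"rot": [0, 0, 0], "linear": [-28, 26, 0], "grip": 25}]'

```text
time: 23.75
tool_pos: [0.5327, 0.0452, 0.1288]
tcp_rot: [[0.156, 0.988, 0.001], [0.988, -0.156, -0.0], [0.0, 0.001, -1.0]]
contact_force: [0.5, 0.8, -0.8]
gripper_width: 0.0402
grasp_force: 61.0
```

Request:
step_arm --steps '[{"rot": [0, 0, 0], "linear": [-29, 27, 0], "grip": 25}, {"rot": [0, 0, 0], "linear": [-29, 27, 0], "grip": 25}, {"rot": [0, 0, 0], "linear": [-29, 27, 0], "grip": 25}, {"rot": [0, 0, 0], "linear": [-29, 27, 0], "grip": 25}, {"rot": [0, 0, 0], "linear": [-28, 26, 0], "grip": 25}, {"rot": [0, 0, 0], "linear": [-28, 26, 0], "grip": 25}, {"rot": [0, 0, 0], "linear": [0, 0, 0], "grip": 25}, {"rot": [0, 0, 0], "linear": [0, 0, 0], "grip": 25}]'

```text
time: 24.55
tool_pos: [0.6629, -0.1489, 0.1279]
tcp_rot: [[0.158, 0.987, -0.001], [0.987, -0.158, 0.001], [0.001, -0.001, -1.0]]
contact_force: [-0.0, 0.9, -1.5]
gripper_width: 0.0403
grasp_force: 61.1
```

Run:
```python
from look import *
d=dest("square_tray",36,42);delta(env.get_obs(),d,.033,TR["square_tray"][2])
```

```text
t 24.55 tcp [ 0.6629 -0.1489  0.1279] ytool -9.1 q6 -13.0 | shift first [ 1.1  0.7 94.9] turn -0.003 w 40.3 gf 61.1 F [-0.   0.9 -1.5]
```

Request:
step_arm --steps '[{"rot": [0, 0, 0], "linear": [1, 0, 33], "grip": 25}, {"rot": [0, 0, 0], "linear": [0, 0, 33], "grip": 25}, {"rot": [0, 0, 0], "linear": [0, 0, 18], "grip": 25}, {"rot": [0, 0, 0], "linear": [0, 0, 8], "grip": 25}, {"rot": [0, 0, 0], "linear": [0, 0, 3], "grip": 25}, {"rot": [0, 0, 0], "linear": [0, 0, 0], "grip": 44}, {"rot": [0, 0, 0], "linear": [0, 0, 0], "grip": 60}, {"rot": [0, 0, 0], "linear": [0, 0, 0], "grip": 60}, {"rot": [0, 0, 0], "linear": [0, 0, -20], "grip": 60}, {"rot": [0, 0, 0], "linear": [0, 0, -40], "grip": 60}]'

```text
time: 25.55
tool_pos: [0.6611, -0.1467, 0.0911]
tcp_rot: [[0.157, 0.988, -0.006], [0.988, -0.157, 0.002], [0.001, -0.006, -1.0]]
contact_force: [0.4, 0.3, -0.3]
gripper_width: 0.0601
grasp_force: 0.0
```

Request:
step_arm --steps '[{"rot": [0, 0, 0], "linear": [0, 0, -45], "grip": 60}, {"rot": [0, 0, 0], "linear": [0, 0, -45], "grip": 60}]'

```text
time: 25.75
tool_pos: [0.6632, -0.1475, 0.1857]
tcp_rot: [[0.157, 0.988, 0.001], [0.988, -0.157, -0.0], [-0.0, 0.001, -1.0]]
contact_force: [1.3, 0.1, -0.6]
gripper_width: 0.0603
grasp_force: 0.0
```

Run:
```python
from look import *
delta(env.get_obs(),(.432,-.0035),.2,np.radians(16))
```

```text
t 25.75 tcp [ 0.6632 -0.1475  0.1857] ytool -9.0 q6 -12.9 | shift first [ 106.  -250.9  -14.5] turn -0.436 w 60.3 gf 0.0 F [ 1.3  0.1 -0.6]
```

Request:
step_arm --steps '[{"rot": [0, 0, 0], "linear": [15, -36, -2], "grip": 75}, {"rot": [0, 0, 0], "linear": [15, -36, -2], "grip": 75}, {"rot": [0, 0, 0], "linear": [15, -36, -2], "grip": 75}, {"rot": [0, 0, 0], "linear": [15, -36, -2], "grip": 75}, {"rot": [0, 0, 0], "linear": [15, -36, -2], "grip": 75}, {"rot": [0, 0, 0], "linear": [15, -36, -2], "grip": 75}, {"rot": [0, 0, 0], "linear": [16, -35, -2], "grip": 75}, {"rot": [0, 0, -0.145], "linear": [0, 0, 0], "grip": 75}, {"rot": [0, 0, -0.145], "linear": [0, 0, 0], "grip": 75}, {"rot": [0, 0, -0.145], "linear": [0, 0, 0], "grip": 75}]'

```text
time: 26.75
tool_pos: [0.4322, -0.0034, 0.1986]
tcp_rot: [[-0.28, 0.96, 0.003], [0.96, 0.28, -0.001], [-0.002, 0.003, -1.0]]
contact_force: [0.0, -0.2, 0.3]
gripper_width: 0.0752
grasp_force: 0.0
```

Run:
```python
from look import *
wristfit("tube_box",(.432,-.0035),(.3,),"w7")
o=env.get_obs();delta(o,(.432,-.0035),.02,np.radians(17))
```

```text
tube_box 0.71 [285.2, 179.3, 343.4, 263.5] expected [312.4028 216.7812] -> [ 0.4341 -0.0036  0.2684] 0.04750345149759542
t 26.85 tcp [ 0.4323 -0.0035  0.1983] ytool 16.0 q6 -31.3 | shift first [  0.3  -0.6 178.3] turn -0.017 w 74.8 gf 0.0 F [ 0.   0.1 -0. ]
```

View pics/w7.png

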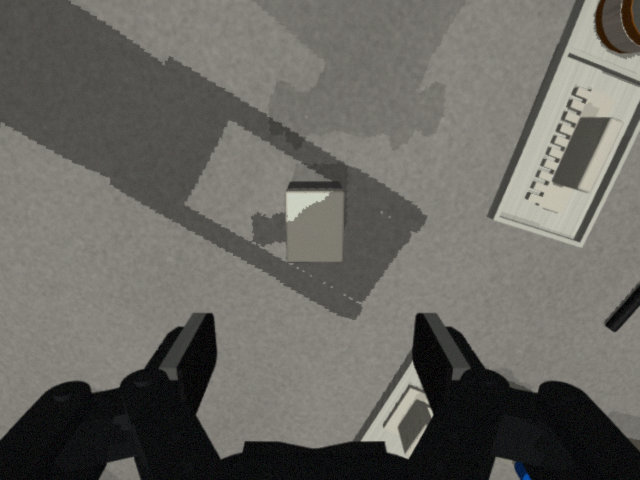

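The box is square to the fingers at (315,222). Descend and grip.

Request:
step_arm --steps '[{"rot": [0, 0, 0], "linear": [0, 2, 40], "grip": 75}, {"rot": [0, 0, 0], "linear": [0, 0, 45], "grip": 75}, {"rot": [0, 0, 0], "linear": [0, 0, 45], "grip": 75}, {"rot": [0, 0, 0], "linear": [0, 0, 32], "grip": 75}, {"rot": [0, 0, 0], "linear": [0, 0, 20], "grip": 75}, {"rot": [0, 0, 0], "linear": [0, 0, 0], "grip": 55}, {"rot": [0, 0, 0], "linear": [0, 0, 0], "grip": 28}, {"rot": [0, 0, 0], "linear": [0, 0, 0], "grip": 28}, {"rot": [0, 0, 0], "linear": [0, 0, 0], "grip": 28}, {"rot": [0, 0, 0], "linear": [0, 0, 0], "grip": 28}]'

```text
time: 27.85
tool_pos: [0.4347, -0.0032, 0.0163]
tcp_rot: [[-0.274, 0.962, 0.002], [0.962, 0.274, -0.001], [-0.001, 0.002, -1.0]]
contact_force: [0.5, -0.2, 3.0]
gripper_width: 0.0431
grasp_force: 61.8
```

Run:
```python
from look import *
d=dest("square_tray",36,-33);print(d);delta(env.get_obs(),d,.13,TR["square_tray"][2])
```

```text
(np.float64(0.6520547869907811), np.float64(-0.2219772962550539))
t 27.85 tcp [ 0.4347 -0.0032  0.0163] ytool 15.9 q6 -31.1 | shift first [-270.1  149.3 -113. ] turn 0.433 w 43.1 gf 61.8 F [ 0.5 -0.2  3. ]
```

Request:
step_arm --steps '[{"rot": [0, 0, 0], "linear": [0, 0, -28], "grip": 28}, {"rot": [0, 0, 0], "linear": [0, 0, -42], "grip": 28}, {"rot": [0, 0, 0], "linear": [0, 0, -44], "grip": 28}, {"rot": [0, 0, 0], "linear": [-34, 19, 0], "grip": 28}, {"rot": [0, 0, 0], "linear": [-34, 19, 0], "grip": 28}, {"rot": [0, 0, 0], "linear": [-34, 19, 0], "grip": 28}, {"rot": [0, 0, 0], "linear": [-34, 19, 0], "grip": 28}, {"rot": [0, 0, 0], "linear": [-34, 19, 0], "grip": 28}, {"rot": [0, 0, 0], "linear": [-34, 19, 0], "grip": 28}, {"rot": [0, 0, 0], "linear": [-34, 19, 0], "grip": 28}]'

```text
time: 28.85
tool_pos: [0.628, -0.1964, 0.1296]
tcp_rot: [[-0.274, 0.962, 0.0], [0.962, 0.274, -0.0], [-0.0, 0.0, -1.0]]
contact_force: [0.5, -0.6, -0.9]
gripper_width: 0.0433
grasp_force: 61.7
```

Request:
step_arm --steps '[{"rot": [0, 0, 0], "linear": [-32, 16, 0], "grip": 28}, {"rot": [0, 0, 0.145], "linear": [0, 0, 0], "grip": 28}, {"rot": [0, 0, 0.145], "linear": [0, 0, 0], "grip": 28}, {"rot": [0, 0, 0.143], "linear": [0, 0, 0], "grip": 28}, {"rot": [0, 0, 0], "linear": [0, 0, 0], "grip": 28}, {"rot": [0, 0, 0], "linear": [0, 0, 0], "grip": 28}]'

```text
time: 29.45
tool_pos: [0.6511, -0.2216, 0.1294]
tcp_rot: [[0.151, 0.989, -0.0], [0.989, -0.151, 0.0], [0.0, -0.0, -1.0]]
contact_force: [-0.6, 0.2, -0.9]
gripper_width: 0.0432
grasp_force: 61.7
```

Run:
```python
from look import *
d=dest("square_tray",36,-33);delta(env.get_obs(),d,.021,TR["square_tray"][2])
wristfit("bottle",(.663,-.147),(0,),"w8")
```

```text
t 29.45 tcp [ 0.6511 -0.2216  0.1294] ytool -8.7 q6 -19.4 | shift first [ -0.2   1.  108.4] turn 0.004 w 43.2 gf 61.7 F [-0.6  0.2 -0.9]
bottle 0.75 [271.7, 77.7, 351.1, 161.6] expected [313.6044 123.3967] -> [ 0.663  -0.1453 -0.0236] 0.026195784129787
```

View pics/w8.png

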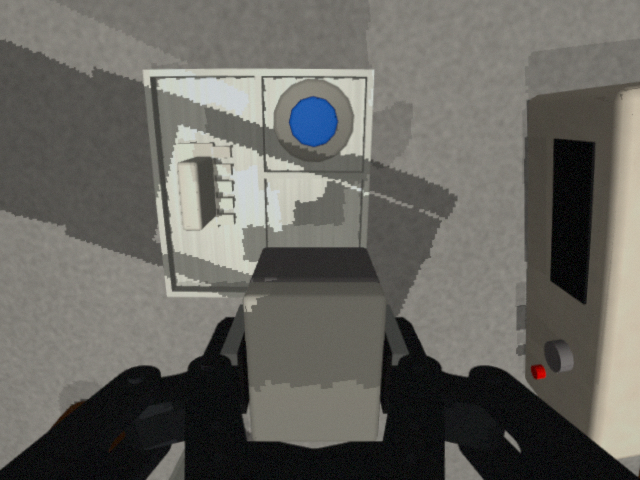

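The bottle stands upright in its narrow compartment (313,122), the short comb lies in the near half (205,195), and the box is ready above the wide compartment. Lower and release.

Request:
step_arm --steps '[{"rot": [0, 0, 0], "linear": [0, 1, 38], "grip": 28}, {"rot": [0, 0, 0], "linear": [0, 0, 38], "grip": 28}, {"rot": [0, 0, 0], "linear": [0, 0, 20], "grip": 28}, {"rot": [0, 0, 0], "linear": [0, 0, 9], "grip": 28}, {"rot": [0, 0, 0], "linear": [0, 0, 3], "grip": 28}, {"rot": [0, 0, 0], "linear": [0, 0, 0], "grip": 46}, {"rot": [0, 0, 0], "linear": [0, 0, 0], "grip": 62}, {"rot": [0, 0, 0], "linear": [0, 0, 0], "grip": 62}, {"rot": [0, 0, 0], "linear": [0, 0, -20], "grip": 62}, {"rot": [0, 0, 0], "linear": [0, 0, -40], "grip": 62}]'

```text
time: 30.55
tool_pos: [0.6502, -0.2208, 0.0792]
tcp_rot: [[0.154, 0.988, -0.006], [0.988, -0.154, 0.003], [0.002, -0.006, -1.0]]
contact_force: [-0.4, -0.6, -0.1]
gripper_width: 0.0618
grasp_force: 0.0
```

Request:
step_arm --steps '[{"rot": [0, 0, 0], "linear": [0, 0, -45], "grip": 62}, {"rot": [0, 0, 0], "linear": [0, 0, -45], "grip": 62}, {"rot": [0, 0, 0], "linear": [0, -45, 0], "grip": 62}, {"rot": [0, 0, 0], "linear": [0, -45, 0], "grip": 62}, {"rot": [0, 0, 0], "linear": [0, -45, 0], "grip": 62}, {"rot": [0, 0, 0], "linear": [0, 0, 0], "grip": 62}, {"rot": [0, 0, 0], "linear": [0, 0, 0], "grip": 62}]'

```text
time: 31.25
tool_pos: [0.5187, -0.2012, 0.1728]
tcp_rot: [[0.155, 0.988, 0.002], [0.988, -0.155, -0.001], [-0.001, 0.003, -1.0]]
contact_force: [1.2, 0.4, 0.5]
gripper_width: 0.0619
grasp_force: 0.0
```

Run:
```python
from look import *
def tr(t,p):
    q=TR[t];c,s=np.cos(q[2]),np.sin(q[2]);d=np.array(p[:2])-q[:2];return np.array([c*d[0]+s*d[1],-s*d[0]+c*d[1]])*1e3,np.degrees(p[2]-q[2])
fs=[(env.grab_frame(n),env.get_obs()) for n in("scene","side")]
T=[("long_comb","long_tray",0,-42,1.57),("jar","long_tray",0,70,0),("short_comb","square_tray",-36,0,1.4),("bottle","square_tray",36,42,0),("tube_box","square_tray",36,-33,-.15)]
for k,t,x,y,yaw in T:
    g=dest(t,x,y);V=[]
    for f,o in fs:
        q=proj(f,[[*g,.02]])[0]
        R=[r for r in env.cut_out(f,k) if np.hypot((r["bbox"][0]+r["bbox"][2])/2-q[0],(r["bbox"][1]+r["bbox"][3])/2-q[1])<25]
        if R:V.append((f,o,R[0]["region"].astype(float)))
    if V:
        PARTS[k]=[P+[0,0,4] for P in PARTS[k]]
        p,c=fit(k,V,g,(yaw,));print(k,len(V),"in tray",*tr(t,p),"want",x,y,"cost",c)
im=fs[1][0]["image"];a=cv2.resize(im[110:350,250:500],(500,480),interpolation=cv2.INTER_CUBIC);save("fin",a)
o=env.get_obs();print(o["time"],o["tool_pos"],o["contact_force"])
```

```text
long_comb 1 in tray [ -0.4544 -38.0033] 85.6284822133321 want 0 -42 cost 0.42013006207508125
jar 2 in tray [-1.3517 69.5082] 13.685085421824443 want 0 70 cost 0.13245404340861547
short_comb 2 in tray [-38.0905   3.1438] 84.51217640831108 want -36 0 cost 0.18776439909857984
bottle 2 in tray [33.705  45.6196] 12.082213511867032 want 36 42 cost 0.13682199222815242
tube_box 2 in tray [ 35.1009 -33.2341] -4.772132897395903 want 36 -33 cost 0.17729604616387118
31.85 [ 0.519  -0.201   0.1711] [-0.4126  0.1088 -0.1414]
```

View pics/fin.png

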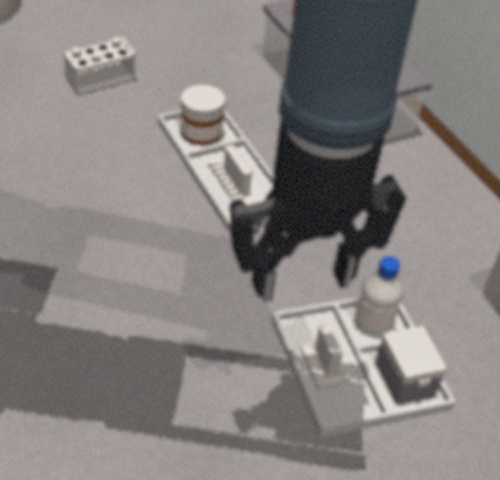

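In the side picture, all five items sit in their compartments: jar (203,112), long comb (238,170), short comb (325,350), bottle (380,295) and box (412,362). The gripper is clear of everything.

```bash
python3 -c "
from plant import env
print(env.hand_in())"
```

```text
the job is handed in; nothing more can be done
None
```

Both gel kits are made up, with all five items in their compartments, and the job was handed in at about 32 s of the 122 s allowed; the hand-in returned no verdict.

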